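# Pulse the sample mill with its bayonet lid

## Robot

A 6-joint arm with a two-finger parallel gripper is mounted at the origin on the work surface. World frame = base frame: x ahead of the robot, y to its left, z up, the work surface at z = 0. Lengths are in m, angles in rad, forces in N, time in s.
With the tool pointing down it reaches from about 0.375 to 0.825 m from the base axis. Payload 5.5 kg.
Tool frame: the origin (TCP) lies on the mounting face of the last link; the fingertips stand 173 mm ahead of it and the grasp point (between the pads) lies 155 mm ahead of it; z points along the fingers, y is the line along which they close (so a half turn about z gives the same grasp; the last joint's range is limited). The gripper opens to 85 mm and grips with 20 to 120 N. Pads are 22 mm wide; open, the fingers measure 114 mm over their backs; the gripper's body (76 mm by 85 mm) begins 54 mm behind the grasp point. The pads swing forward as they close: fully open they stand 13 mm farther back than shut.
Start: joints at [-1.237, 0.314, -0.047, 1.21, 0, 1.571], TCP at [0.197, -0.567, 0.405] pointing down, gripper open.
Joint ranges: [-2.67, 2.67], [-0.69, 1.73], [-1.03, 1.25], [-2.08, 2.16], [-1.42, 1.45], [-3.14, 3.14]. Speed limits (rad/s): [2.39, 2.39, 3.01, 3.14, 3.14, 3.14].

## Interface

Orientations are given as a unit quaternion [x, y, z, w].
In Python, from rig import ctrl gives the robot as it stands. The module is installed in compiled form; this text tells all that it offers.
- The arm moves only by the tool servo_tool, never from a script. Its argument "targets" is a list of rows, each a list of 6 numbers: the shift along the tool's x, y, z in m, then the turn, a rotation vector about the tool's x, y, z in rad. In form: [[tx, ty, tz, wx, wy, wz], ...]. A call has 1 to 5 rows; each row shifts and turns the commanded pose from where the row before left it, along the tool's axes as they then stand; what a row does not reach is not made up. A row lasts 1/12 s, in which the tool goes at most 41.7 mm and 7.16 degrees, less where a joint would pass 70% of its speed; a pose out of reach is approached as far as the arm can. A call is refused whole if a number of a shift passes 0.0417 or a number of a turn 0.125, either way. A call with a gripper value outside its range is refused whole. "fingers" is the finger opening in m, from 0 to 0.0854, set as the call begins (left out, the last holds). The fingers move at their own pace and stop on an object; "grip_force" is the grip in N (left out, the last holds). Time passes only in rows, so rows that do not move let the fingers close. It gives the time, the measured TCP pose, the force, the opening and the grip force at its end, in the units of the state.
- ctrl.read_state(): the state, without advancing time (a new reading comes with each control period).
- ctrl.snapshot(name): name is "scene" or "side" or "wrist"; returns a dict with "color" (480x640x3 uint8, red, green, blue), "intrinsics" (3x3 intrinsics, pixels), "D" ([k1, k2, p1, p2, k3] as OpenCV has them; the pictures are not rectified), "R" (3x3) and "t" (3): a world point X has camera coordinates R X + t; the wrist camera has in their place "mount" (4x4, takes a point from camera to tool coordinates, whose origin is the TCP and whose axes are the flange's). Camera axes: x right, y down, z forward; pixel columns grow to the right and rows downward; lengths in m; the calibration is good to about 2 mm. A picture is of the moment at which its call begins: read the wrist's pose just before it. There is no depth.
- ctrl.sign_off(): hands the job in; it is judged then, once.
The state is a dict: "clock": time; "joints": joint angles; "qvel": joint speeds; "joint_torque": joint torques, N m; "tcp_pos": TCP position; "tool_rot": TCP orientation; "contact_force": force on the tool from outside, world axes, zero at the start; "wrist_torque": the same for the moment, N m; "grip_width": finger opening in m; "finger_force": force on a finger pad.
Only numpy, scipy, OpenCV 4.12 (cv2) and the standard library are available. Lean on these libraries where they do the work, as an engineer would, in place of code of your own. Each camera call takes 0.05 s, during which the arm holds its last target. There are 200 camera calls.

## Task

Slide the small sample mill along its rails, out from under the dust hood, fully home against the red-buffered end stop, then fit the orange-finned bayonet lid from the brown tray into its mouth, lugs through the gaps at the white marks, and twist it clockwise against its spring to the yellow pulse mark, half-way to the red lock mark. Do not let the lid click into its lock. The program finishes while still gripping the lid and holding it down in the mill at the yellow mark (let go, it springs back), with the other things on the bench left where they were.

Things in the scene. Friction and masses are not known exactly. Their poses are not given: they have to be found in the camera images.
- mill_slide (a joint): Slide of the mill's carriage, m: 0 parked under the clear hood, 0.160 against the end stop with two red buffers (working place); grows along +y of station. Starts at 0 to 0.04. Friction 4 N; stays where it is left. Under the hood the lid cannot be fitted.
- station: Fixed slide unit: grey base, two steel rails, dark stop block at each end, clear hood (top 232 mm high, duct to 300 mm, x -45 to 80 mm, y -265 to -85 mm), blue extractor box beyond it (to y -405 mm). Origin on the bench under the mill's axis when at the working stop; z up, +y along the rails to that stop, +x level, away from the knob side.
- mill_knob (a point): Centre of the black round pull knob on the front of the mill's carriage: 32 mm across, 32 mm high, on a 14 mm post, centre 82 mm above the bench, 48 mm above the carriage plate. It rides with the mill, 120 mm in front (-x) of the mill's axis, 58 mm from the mill's body (rim 150 mm high).
- mill_mouth (a point): Centre of the mill's round mouth at rim height, 150 mm above the bench; rides with the mill. z up; +x away from the knob. Gaps for the lid's lugs lie at +x and -x (white marks), 21 mm wide, in a ledge 9 mm thick with a 75 mm bore. Clockwise from above: yellow pulse marks at 0.55 rad, red lock marks at 1.10 rad. Steel rim 108 mm across; two latches 7 mm above it beside the lid.
- lock_ring (a joint): Sprung ring under the ledge, pushed round by the lid's lugs, rad: 0 at rest, grows clockwise from above, and trails the lid's own angle from the white marks by about 0.05 (-0.05 to 0.15 if the lid is off-centre). Lid angle 0.55 is the pulse mark; latches are felt from about 0.98 and click at 1.1. Return spring 0.06 N m at 0, 0.13 at 0.55, 0.18 at 1.0.
- lid_grip (a point): Middle of the lid's upright orange fin (56 mm long along x, 18 thick along y, 38 high), on the lid's axis, 22 mm above the flange top, 46 above the lid's foot. Loose lid, about 130 g, upright in the brown tray (its floor 4 mm above the bench); z up. Same after a half turn, and fits either way round. Fully in, this point is 28 mm above mill_mouth; lid play 4 mm sideways.
- lid_foot (a point): Centre of the lid's underside (z, x as lid_grip). Grey plug 67 mm across, 18 mm deep, chamfered; at its foot two steel lugs at +x and -x, in line with the fin and the white lines on the flange: 12 mm wide, 6 high, 83 over both. Above it a grey flange 92 mm across, 6 thick, that rests on the mill's rim; bumps at +y and -y, 100 over both. Turned, it can lift 3 mm at most.
- tray: Brown round tray, fixed, 284 mm across at its rim, 32 mm high, wall 4 mm; origin at the centre of its underside. The lid lies in it, and the vial.
- vial: Bystander: small amber vial with black cap, 26 mm across, 52 mm high, in the tray; origin under its foot. Leave alone.
- flask: Bystander: conical glass flask, 84 mm across, 125 mm high; origin under its foot. Leave alone.
- beaker: Bystander: glass beaker, 72 mm across, 95 mm high; origin under its foot. Leave alone.
- dropper: Bystander: small yellow bottle, 36 mm across, 100 mm high; origin under its foot. Leave alone.
- marker: Bystander: black marker pen lying on the bench, 122 mm long along x, 13 mm thick; origin under its middle. Leave alone.
- scoop: Bystander: steel spoon lying on the bench, 150 mm long along x; origin on the bench under it. Leave alone.

How it is judged:
On the way, in this order (a step that is already met when the one before it is completed fails the run):
1. the mill is slid fully home against the working stop, the lid not yet on it (value of joint mill_slide above 0.155 m and horizontal distance between lid_grip and mill_mouth above 0.06 m), for 0.1 s.
2. the lid is in the mill's mouth, its flange down on the rim (value of joint mill_slide above 0.155 m and horizontal distance between lid_grip and mill_mouth below 0.006 m and z of lid_grip in the frame of mill_mouth between 0.021 and 0.033 m and angle between lid_grip's own z axis and vertical below 0.12 rad), for 0.1 s.
At the end, for the whole second after the job is handed in: Mill within 5 mm of its working stop; lid in the mouth, centred within 6 mm, down to within 5 mm, upright within 7 deg; lid turned clockwise to within 0.16 rad (9 deg) of the pulse mark, its spring ring carried along; the fingers still grip the lid with 2 N or more (all of step 2 and angle between the x axis of lid_grip and the x axis of mill_mouth, either way round between 0.39 and 0.71 rad and value of joint lock_ring above 0.2 rad and contact force between the fingers and lid above 2 N); the arm keeps its last pose, push and grip.
It fails at once if the lid clicks into its lock (turned past 1.1 rad in the mill) (value of joint lock_ring above 0.6 rad and angle between the x axis of lid_grip and the x axis of mill_mouth, either way round above 1.1 rad).
It fails at once if a bystander is moved by more than 30 mm (distance of any of flask, beaker, dropper, marker, scoop, vial from where it was at the start of the episode above 0.03 m).
It also fails if it takes over 56 s, if anything falls off the work surface, if the arm or the gripper's body presses on something with over 40 N, if the wrist force passes 120 N, or if a joint passes its speed limit or range.

## Working session

There is one attempt and no reset: what is moved stays moved. The work goes in short steps, Python scripts to look and compute and a tool call to move; the robot and the scene stay as the last step left them, time stands still between calls to the robot, and variables do not carry over. Pictures are saved under pics/ and viewed, at most 10 in all, crops included, and the job is handed in when it is done.

Besides the shell and the picture viewer there is one more tool, called after "Request:" as name(argument=value, ...), one argument or row to a line, values as JSON. servo_tool: Moves the arm, as the interface text tells. Its arguments: {"type":"object","properties":{"targets":{"type":"array"},"fingers":{"type":"number"},"grip_force":{"type":"number"}},"required":["targets"]}

```bash
mkdir -p pics
cat > h.py <<'E'
import numpy as np, cv2, json
from rig import ctrl
from scipy.spatial.transform import Rotation as Ro
def snap(n,f):
    s=ctrl.read_state(); c=ctrl.snapshot(n)
    cv2.imwrite('pics/'+f+'.png',c['color'][:,:,::-1])
    K=np.array(c['intrinsics']);D=np.array(c['D'])
    if n=='wrist':
        M=np.array(c['mount']);T=np.eye(4);T[:3,:3]=Ro.from_quat(s['tool_rot']).as_matrix();T[:3,3]=s['tcp_pos']
        E=np.linalg.inv(T@M);R,t=E[:3,:3],E[:3,3]
    else: R,t=np.array(c['R']),np.array(c['t'])
    np.savez('pics/'+f+'.npz',K=K,D=D,R=R,t=t)
def px2w(f,uv,z):
    d=np.load('pics/'+f+'.npz');R,t=d['R'],d['t']
    p=cv2.undistortPoints(np.array([[uv]],float),d['K'],d['D'])[0,0]
    r=R.T@np.array([p[0],p[1],1]);o=-R.T@t
    return o+r*(z-o[2])/r[2]
def w2px(f,X):
    d=np.load('pics/'+f+'.npz')
    return cv2.projectPoints(np.array(X,float).reshape(-1,1,3),cv2.Rodrigues(d['R'])[0],d['t'],d['K'],d['D'])[0][:,0]
E
python3 - <<'E'
from h import *
for n in('scene','side','wrist'): snap(n,n+'0')
s=ctrl.read_state();print({k:np.round(v,3).tolist() for k,v in s.items()})
for n in('scene0','side0'):
    d=np.load('pics/'+n+'.npz');print(-d['R'].T@d['t'])
E
```

```text
{'clock': 0.15, 'joints': [-1.237, 0.314, -0.048, 1.21, -0.0, 1.571], 'qvel': [-0.001, -0.002, 0.004, -0.0, 0.001, -0.0], 'joint_torque': [-0.001, -54.005, 34.006, 0.013, -0.0, -0.0], 'tcp_pos': [0.197, -0.567, 0.404], 'tool_rot': [0.986, 0.166, -0.0, -0.001], 'contact_force': [-0.004, 0.022, 0.362], 'wrist_torque': [-0.047, -0.009, -0.033], 'finger_force': 0.0, 'grip_width': 0.085}
[0.9799231  0.50358122 0.99366558]
[ 0.30803355 -0.50370491  0.8142343 ]
```

View pics/scene0.png

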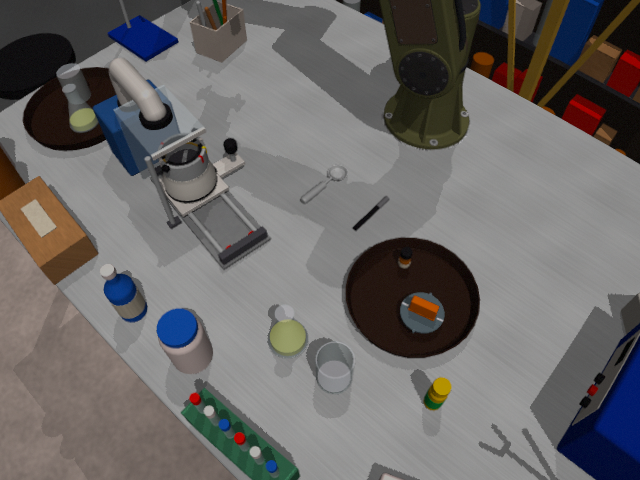

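View pics/side0.png

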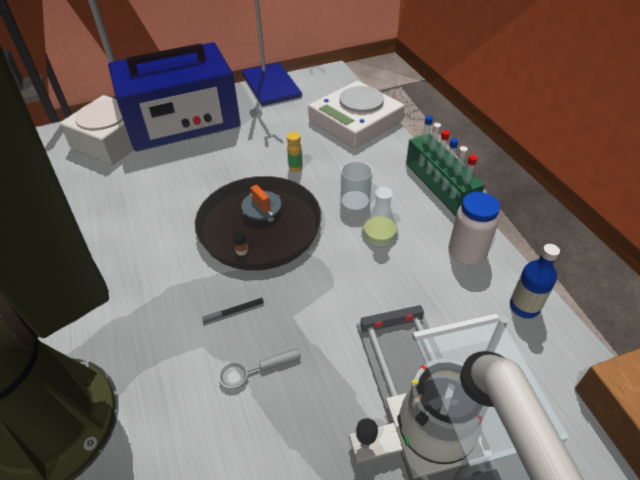

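The scene view shows the mill at (188,165), its knob at (231,146), the red-buffered stop at (243,245) and the lid fin at (424,308). In the side view the knob is at (367,431), the stop at (391,319) and the fin at (260,198). I'll enlarge the scene crops.

Run:
```python
import cv2
a=cv2.imread('pics/scene0.png')
l=cv2.resize(a[120:270,140:280],None,fx=4,fy=4,interpolation=cv2.INTER_CUBIC)[:600,:]
cv2.imwrite('pics/c1.png',l)
b=cv2.imread('pics/side0.png')
r1=cv2.resize(a[270:345,385:465],None,fx=5,fy=5,interpolation=cv2.INTER_CUBIC)
r2=cv2.resize(b[170:245,220:300],None,fx=5,fy=5,interpolation=cv2.INTER_CUBIC)
import numpy as np
cv2.imwrite('pics/c2.png',np.hstack([r1,r2]))
```

```text
(no output)
```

View pics/c1.png

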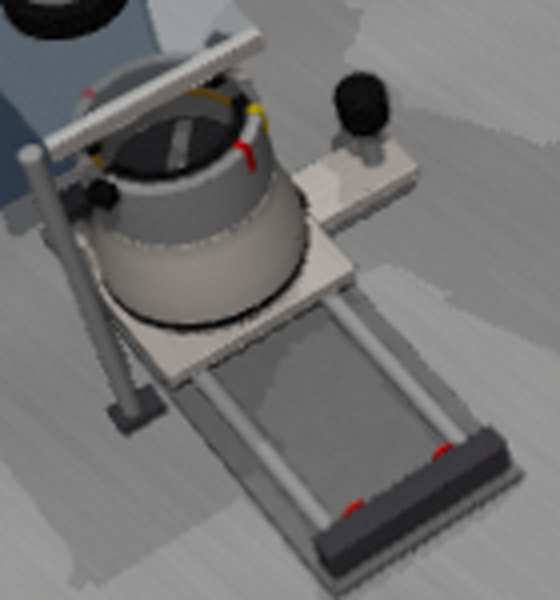

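View pics/c2.png

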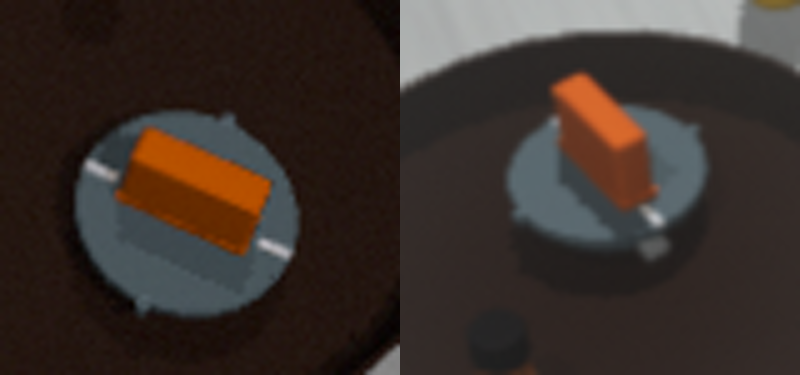

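The mill crop shows the knob centre at (361,104), the rim centre near (172,120) and the base end corners at (340,590) and (520,475). In the lid crop the fin's top face is centred near (203,172) in scene and (199,112) in side.

Run:
```python
from h import *
def tri(u1,u2):
    P=[];q=[]
    for n,u in(('scene0',u1),('side0',u2)):
        d=np.load('pics/'+n+'.npz');P.append(np.c_[d['R'],d['t']]);q.append(cv2.undistortPoints(np.array([[u]],float),d['K'],d['D'])[0].T)
    X=cv2.triangulatePoints(P[0],P[1],q[0],q[1])[:,0];return X[:3]/X[3]
c1=lambda x,y:(140+x/4-.4,120+y/4-.4)
c2=lambda x,y:(385+x/5-.4,270+y/5-.4)
c3=lambda x,y:(220+x/5-.4,170+y/5-.4)
print('knob',tri(c1(361,104),(367,431)),px2w('scene0',c1(361,104),.082),px2w('side0',(367,431),.082))
print('rim',px2w('scene0',c1(172,120),.15))
print('base',px2w('scene0',c1(340,590),.005),px2w('scene0',c1(520,475),.005))
print('rails',[px2w('scene0',c1(*p),.03) for p in((200,375),(330,525),(335,298),(460,440))])
print('plate edge',[px2w('scene0',c1(*p),.034) for p in((175,383),(353,275),(417,172))])
print('fin',tri(c2(203,172),c3(199,112)),px2w('scene0',c2(203,172),.069),px2w('side0',c3(199,112),.069))
for p in((150,128),(272,180),(258,218),(133,165)):print(px2w('scene0',c2(*p),.069))
for p in((153,90),(185,73),(245,133),(212,150)):print(px2w('side0',c3(*p),.069))
print('marks',[px2w('scene0',c2(*p),.028) for p in((100,170),(275,248))])
print('vial',px2w('scene0',(404,254),.05),'tray',px2w('scene0',(412,297),.03))
print('stopblk',[px2w('scene0',c1(*p),.06) for p in((318,545),(490,435))])
```

```text
knob [ 0.47382617 -0.2515786   0.08398552] [ 0.47262599 -0.25316979  0.082     ] [ 0.47437294 -0.2509503   0.082     ]
rim [ 0.58851999 -0.26716337  0.15      ]
base [ 0.68584282 -0.05243756  0.005     ] [ 0.56534858 -0.0327323   0.005     ]
rails [array([ 0.65069409, -0.20648551,  0.03      ]), array([ 0.66899311, -0.07334688,  0.03      ]), array([ 0.5602373 , -0.19028967,  0.03      ]), array([ 0.58169231, -0.06113913,  0.03      ])]
plate edge [array([ 0.6654613 , -0.20997488,  0.034     ]), array([ 0.54312269, -0.19247555,  0.034     ]), array([ 0.46174678, -0.22404242,  0.034     ])]
fin [0.49442011 0.34099792 0.06318631] [0.49712082 0.34214793 0.069     ] [0.49321822 0.33417773 0.069     ]
[0.49536397 0.31446253 0.069     ]
[0.4816444  0.36498097 0.069     ]
[0.49902899 0.37050626 0.069     ]
[0.51322206 0.31931559 0.069     ]
[0.47860724 0.35682618 0.069     ]
[0.4954687  0.36232271 0.069     ]
[0.50775793 0.31259623 0.069     ]
[0.49083318 0.30774107 0.069     ]
marks [array([0.50352538, 0.302253  , 0.028     ]), array([0.48414844, 0.37780403, 0.028     ])]
vial [0.42043274 0.23391394 0.05      ] tray [0.48195641 0.30494175 0.03      ]
stopblk [array([ 0.69138062, -0.05076925,  0.06      ]), array([ 0.58081747, -0.03376485,  0.06      ])]
```

```bash
cat >> h.py <<'E'
def plan(pos,phi,N=None,tilt0=True,start=None):
    """rows from current pose to pos, tool down, tool x at world angle phi (deg); prints rows in calls of 5"""
    s=ctrl.read_state();p=np.array(s['tcp_pos']);R=Ro.from_quat(s['tool_rot'])
    q=np.radians(phi);G=Ro.from_matrix(np.array([[np.cos(q),np.sin(q),0],[np.sin(q),-np.cos(q),0],[0,0,-1.]]))
    w=(R.inv()*G).as_rotvec();d=np.array(pos)-p
    n=N or int(np.ceil(max(np.linalg.norm(d)/.032,np.linalg.norm(w)/.115,1)))
    rows=[];P=p.copy();Q=R
    for i in range(n):
        sh=np.round(Q.inv().apply((p+d*(i+1)/n)-P),4);tw=np.round((Q.inv()*(R*Ro.from_rotvec(w*(i+1)/n))).as_rotvec(),3)
        P=P+Q.apply(sh);Q=Q*Ro.from_rotvec(tw);rows.append([float(v)+0 for v in (*sh,*tw)])
    for i in range(0,n,5):print(json.dumps(rows[i:i+5]))
def rd():
    s=ctrl.read_state();R=Ro.from_quat(s['tool_rot']).as_matrix()
    print(round(s['clock'],2),np.round(s['tcp_pos'],4),'phi',round(float(np.degrees(np.arctan2(R[1,0],R[0,0]))),2),'z',np.round(R[:,2],3),'F',np.round(s['contact_force'],1),np.round(s['wrist_torque'],2),'w',round(s['grip_width'],4),s['finger_force'],'q',np.round(s['joints'],2))
E
python3 -c "
from h import *
plan([.4735,-.252,.33],171.5)"
```

```text
[[0.0152, -0.0086, 0.0031, 0.0, 0.0, -0.111], [0.0161, -0.0069, 0.0031, 0.0, 0.0, -0.111], [0.0167, -0.005, 0.0031, 0.0, 0.0, -0.11], [0.0172, -0.0032, 0.0031, 0.0, 0.0, -0.111], [0.0174, -0.0013, 0.0031, 0.0, 0.0, -0.111]]
[[0.0174, 0.0007, 0.0031, 0.0, 0.0, -0.111], [0.0173, 0.0026, 0.0031, 0.0, -0.001, -0.111], [0.0169, 0.0045, 0.003, 0.0, 0.0, -0.11], [0.0162, 0.0064, 0.0031, 0.0, 0.0, -0.111], [0.0155, 0.0081, 0.0031, 0.0, 0.0, -0.111]]
[[0.0145, 0.0097, 0.0031, 0.0, 0.0, -0.111], [0.0133, 0.0113, 0.0031, 0.0, 0.0, -0.111], [0.012, 0.0128, 0.003, 0.0, 0.0, -0.111], [0.0105, 0.0139, 0.0031, 0.0, 0.0, -0.11], [0.0089, 0.015, 0.0031, 0.0, 0.0, -0.111]]
[[0.0072, 0.016, 0.0031, 0.0, 0.0, -0.111], [0.0054, 0.0166, 0.003, 0.0, 0.0, -0.111], [0.0035, 0.0171, 0.0031, 0.0, -0.001, -0.111], [0.0016, 0.0174, 0.0031, 0.0, 0.0, -0.11], [-0.0004, 0.0175, 0.0031, 0.0, 0.0, -0.111]]
[[-0.0022, 0.0173, 0.0031, 0.0, 0.0, -0.111], [-0.0042, 0.0169, 0.003, 0.0, 0.0, -0.111], [-0.006, 0.0164, 0.0031, 0.0, 0.0, -0.111], [-0.0078, 0.0157, 0.0031, 0.0, 0.0, -0.11]]
```

Request:
servo_tool(
  targets=[
    [0.0152,-0.0086,0.003,0,0,-0.111],
    [0.0161,-0.0069,0.003,0,0,-0.111],
    [0.0167,-0.005,0.003,0,0,-0.111],
    [0.0172,-0.0032,0.003,0,0,-0.111],
    [0.0174,-0.0013,0.003,0,0,-0.111],
  ],
  fingers=0.085,
  grip_force=60,
)

```text
clock: 0.57
tcp_pos: [0.2546, -0.5005, 0.3892]
tool_rot: [0.902, 0.432, 0.0, -0.0]
contact_force: [-0.3, -0.3, -1.5]
grip_width: 0.0853
finger_force: 0.0
```

Request:
servo_tool(
  targets=[
    [0.0174,0.0007,0.003,0,0,-0.111],
    [0.0173,0.0026,0.003,0,0,-0.111],
    [0.0169,0.0045,0.003,0,0,-0.111],
    [0.0162,0.0064,0.003,0,0,-0.111],
    [0.0155,0.0081,0.003,0,0,-0.111],
  ],
)

```text
clock: 0.98
tcp_pos: [0.3123, -0.4349, 0.3743]
tool_rot: [0.749, 0.663, 0.0, -0.0]
contact_force: [-0.2, -0.2, 0.4]
grip_width: 0.0849
finger_force: 0.0
```

Request:
servo_tool(
  targets=[
    [0.0145,0.0097,0.003,0,0,-0.111],
    [0.0133,0.0113,0.003,0,0,-0.111],
    [0.012,0.0128,0.003,0,0,-0.111],
    [0.0105,0.0139,0.003,0,0,-0.111],
    [0.0089,0.015,0.003,0,0,-0.111],
  ],
)

```text
clock: 1.4
tcp_pos: [0.3698, -0.3692, 0.3593]
tool_rot: [0.539, 0.843, 0.0, -0.0]
contact_force: [0.6, 0.3, -0.2]
grip_width: 0.0851
finger_force: 0.0
```

Request:
servo_tool(
  targets=[
    [0.0072,0.016,0.003,0,0,-0.111],
    [0.0054,0.0166,0.003,0,0,-0.111],
    [0.0035,0.0171,0.003,0,0,-0.111],
    [0.0016,0.0174,0.003,0,0,-0.111],
    [-0.0004,0.0175,0.003,0,0,-0.111],
  ],
)

```text
clock: 1.82
tcp_pos: [0.4274, -0.3035, 0.3443]
tool_rot: [0.287, 0.958, 0.0, -0.0]
contact_force: [-0.5, 0.3, -0.3]
grip_width: 0.0849
finger_force: 0.0
```

Request:
servo_tool(
  targets=[
    [-0.0022,0.0173,0.003,0,0,-0.111],
    [-0.0042,0.0169,0.003,0,0,-0.111],
    [-0.006,0.0164,0.003,0,0,-0.111],
    [-0.0078,0.0157,0.003,0,0,-0.111],
    [0,0,0,0,0,0],
  ],
)

```text
clock: 2.23
tcp_pos: [0.4741, -0.2497, 0.3319]
tool_rot: [0.069, 0.998, 0.001, -0.0]
contact_force: [-0.8, -0.2, 0.7]
grip_width: 0.0847
finger_force: 0.0
```

```bash
python3 -c "
from h import *
snap('wrist','w1')
rd();plan([.4735,-.252,.237],171.5)"
```

```text
2.28 [ 0.4734 -0.2506  0.3321] phi 171.84 z [-0.001  0.001 -1.   ] F [-0.1 -0.3  0.2] [-0.01 -0.   -0.02] w 0.0845 0.0 q [-0.49  0.24 -0.32  1.02  0.   -0.34]
[[-0.0001, -0.0005, 0.0317, 0.0, 0.0, 0.002], [-0.0002, -0.0005, 0.0317, 0.0, -0.001, 0.002], [-0.0001, -0.0004, 0.0317, 0.0, 0.0, 0.002]]
```

View pics/w1.png

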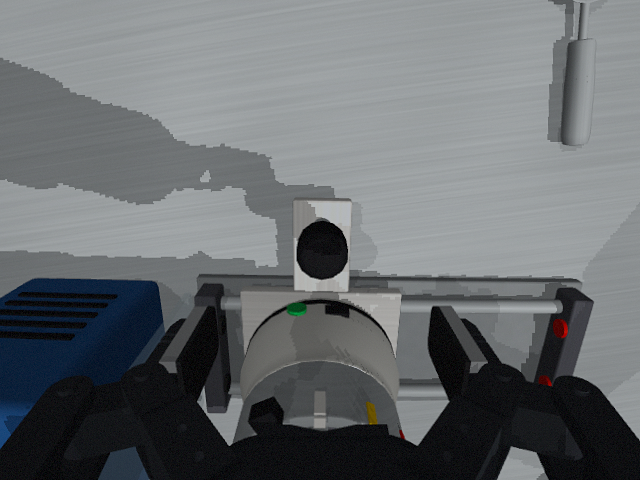

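The wrist view shows the knob top at (322,249), centred between the fingers, with the mill behind it and the rails running nearly level. I'll descend and grip.

```bash
python3 -c "
from h import *
print(px2w('w1',(322,247),.09))
a,b=px2w('w1',(200,276),.01),px2w('w1',(580,281),.01);print(a,b,np.degrees(np.arctan2(*(b-a)[:2])))
a,b=px2w('w1',(240,304),.03),px2w('w1',(560,307),.03);print(np.degrees(np.arctan2(*(b-a)[:2])))
"
```

```text
[ 0.47115084 -0.24898673  0.09      ]
[ 0.51265016 -0.36065999  0.01      ] [ 0.56399758 -0.03199448  0.01      ] 8.879542724938966
8.788343779114388
```

Request:
servo_tool(
  targets=[
    [0,-0.0005,0.03,0,0,0.006],
    [0,-0.0005,0.03,0,0,0],
    [0,0,0.025,0,0,0],
    [0,0,0.01,0,0,0],
    [0,0,0,0,0,0],
  ],
)

```text
clock: 2.7
tcp_pos: [0.471, -0.2524, 0.2353]
tool_rot: [0.076, 0.997, 0.001, -0.002]
contact_force: [0.1, 0.6, -0.6]
grip_width: 0.0846
finger_force: 0.0
```

Request:
servo_tool(
  targets=[
    [0,0,0,0,0,0],
    [0,0,0,0,0,0],
    [0,0,0,0,0,0],
    [0,0,0,0,0,0],
    [0,0,0,0,0,0],
  ],
  fingers=0.0,
  grip_force=40,
)

```text
clock: 3.12
tcp_pos: [0.4735, -0.2526, 0.2394]
tool_rot: [0.075, 0.997, 0.0, 0.001]
contact_force: [-1.3, 4.0, 5.9]
grip_width: 0.0309
finger_force: 39.1
```

```bash
python3 -c "
from h import *
rd()"
```

```text
3.12 [ 0.4735 -0.2526  0.2394] phi 171.42 z [ 0.003  0.    -1.   ] F [-1.3  4.   5.9] [ 0.87  0.03 -0.  ] w 0.0309 39.052268418017775 q [-0.49  0.32 -0.44  0.81  0.   -0.34]
```

Request:
servo_tool(
  targets=[
    [0,0.01,0,0,0,0],
    [0,0.015,0,0,0,0],
    [0,0.02,0,0,0,0],
    [0,0.02,0,0,0,0],
    [0,0.02,0,0,0,0],
  ],
)

```text
clock: 3.53
tcp_pos: [0.4863, -0.1694, 0.2394]
tool_rot: [0.076, 0.997, -0.002, 0.001]
contact_force: [-0.5, -6.3, 2.6]
grip_width: 0.0302
finger_force: 40.3
```

Request:
servo_tool(
  targets=[
    [0,0.015,0,0,0,0],
    [0,0.01,0,0,0,0],
    [0,0.005,0,0,0,0],
    [0,0.003,0,0,0,0],
    [0,0.002,0,0,0,0],
  ],
)

```text
clock: 3.95
tcp_pos: [0.4918, -0.1343, 0.2393]
tool_rot: [0.075, 0.997, -0.001, 0.002]
contact_force: [-0.8, -4.6, 5.8]
grip_width: 0.0302
finger_force: 40.6
```

```bash
python3 -c "
from h import *
rd();snap('wrist','w2')"
```

```text
3.95 [ 0.4918 -0.1343  0.2393] phi 171.42 z [ 0.003 -0.003 -1.   ] F [-0.8 -4.6  5.8] [-0.55  0.04 -0.  ] w 0.0302 40.580696740653366 q [-0.27  0.28 -0.5   0.79 -0.   -0.12]
```

Request:
servo_tool(
  targets=[
    [0,0.003,0,0,0,0],
    [0,0.003,0,0,0,0],
    [0,0.003,0,0,0,0],
    [0,0.003,0,0,0,0],
    [0,0,0,0,0,0],
  ],
)

```text
clock: 4.42
tcp_pos: [0.4936, -0.1224, 0.2394]
tool_rot: [0.075, 0.997, -0.001, 0.002]
contact_force: [-1.0, -1.5, 6.7]
grip_width: 0.0305
finger_force: 40.6
```

```bash
python3 -c "
from h import *
rd()"
```

```text
4.42 [ 0.4936 -0.1224  0.2394] phi 171.41 z [ 0.003 -0.002 -1.   ] F [-1.  -1.5  6.7] [-0.19 -0.02  0.04] w 0.0305 40.57213717605919 q [-0.24  0.27 -0.51  0.79 -0.   -0.09]
```

Request:
servo_tool(
  targets=[
    [0,0.003,0,0,0,0],
    [0,0.003,0,0,0,0],
    [0,0.003,0,0,0,0],
    [0,0.003,0,0,0,0],
  ],
)

```text
clock: 4.75
tcp_pos: [0.4954, -0.111, 0.2393]
tool_rot: [0.075, 0.997, -0.001, 0.002]
contact_force: [-0.9, -4.3, 6.3]
grip_width: 0.0306
finger_force: 40.6
```

Request:
servo_tool(
  targets=[
    [0,0.002,0,0,0,0],
    [0,0.002,0,0,0,0],
    [0,0.001,0,0,0,0],
    [0,0,0,0,0,0],
  ],
)

```text
clock: 5.08
tcp_pos: [0.4959, -0.1079, 0.2393]
tool_rot: [0.076, 0.997, -0.005, 0.001]
contact_force: [-2.1, -15.2, 4.6]
grip_width: 0.0306
finger_force: 41.0
```

Request:
servo_tool(
  targets=[
    [0,0.001,0,0,0,0],
    [0,0,0,0,0,0],
    [0,0,0,0,0,0],
  ],
)

```text
clock: 5.33
tcp_pos: [0.4959, -0.1076, 0.2393]
tool_rot: [0.076, 0.997, -0.006, 0.001]
contact_force: [-2.4, -17.8, 4.7]
grip_width: 0.0307
finger_force: 41.2
```

Request:
servo_tool(
  targets=[
    [0,-0.002,0,0,0,0],
    [0,-0.001,0,0,0,0],
    [0,0,0,0,0,0],
    [0,0,0,0,0,0],
    [0,0,0,0,0,0],
  ],
  fingers=0.085,
)

```text
clock: 5.75
tcp_pos: [0.4947, -0.1069, 0.2377]
tool_rot: [0.075, 0.997, 0.0, -0.0]
contact_force: [-0.4, 0.0, 0.7]
grip_width: 0.085
finger_force: 0.0
```

Request:
servo_tool(
  targets=[
    [0,0,-0.02,0,0,0],
    [0,0,-0.04,0,0,0],
    [0,0,-0.04,0,0,0],
    [0,0,-0.04,0,0,0],
  ],
)

```text
clock: 6.08
tcp_pos: [0.4942, -0.1068, 0.3789]
tool_rot: [0.075, 0.997, 0.0, -0.001]
contact_force: [1.4, -0.6, -0.1]
grip_width: 0.0848
finger_force: 0.0
```

Request:
servo_tool(
  targets=[
    [-0.024,0,-0.015,0,0,0],
    [-0.024,0,-0.015,0,0,0],
    [-0.024,0,-0.015,0,0,0],
    [-0.024,0,-0.015,0,0,0],
    [-0.024,0,-0.01,0,0,0],
  ],
)

```text
clock: 6.5
tcp_pos: [0.6145, -0.1249, 0.4494]
tool_rot: [0.075, 0.997, 0.0, 0.001]
contact_force: [1.2, -0.1, 0.2]
grip_width: 0.0853
finger_force: 0.0
```

Request:
servo_tool(
  targets=[
    [0,0,0,0,0,0],
    [0,0,0,0,0,0],
  ],
)

```text
clock: 6.67
tcp_pos: [0.6142, -0.1249, 0.4473]
tool_rot: [0.075, 0.997, 0.0, -0.0]
contact_force: [-1.4, -0.0, -0.1]
grip_width: 0.085
finger_force: 0.0
```

```bash
python3 -c "
from h import *
snap('wrist','w3');rd()"
```

```text
6.72 [ 0.6132 -0.1248  0.4469] phi 171.45 z [-0.002  0.    -1.   ] F [0.3 0.4 0.5] [ 0.02 -0.01 -0.03] w 0.085 0.0 q [-0.2   0.35  0.1   1.32  0.   -0.05]
```

View pics/w3.png

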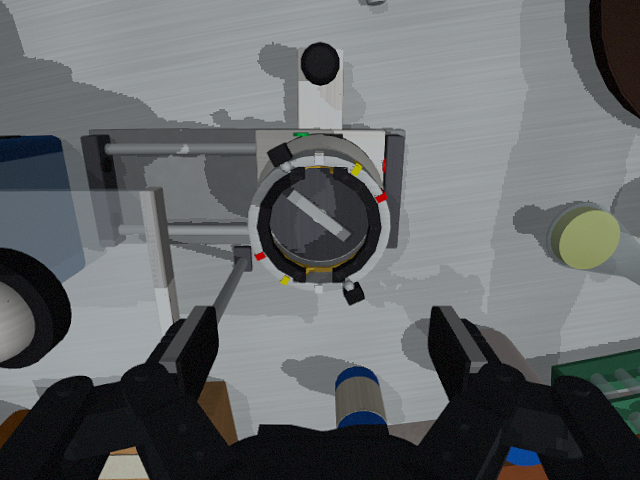

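The mill sits against its stop. The white marks are at (319,158) and (319,289), yellow at (357,169) and (285,281), red at (381,198) and (260,256).

Run:
```python
from h import *
for a,b in(((319,158),(319,289)),((357,169),(285,281)),((381,198),(260,256)),((248,222),(391,222)),((319.5,152),(319.5,292))):
    A,B=px2w('w3',a,.15),px2w('w3',b,.15);v=A-B
    print((A+B)[:2]/2,np.linalg.norm(v),np.degrees(np.arctan2(v[1],v[0])))
print('knob',px2w('w3',(320,62),.09))
# station base edges for yaw
A,B=px2w('w3',(90,130),.01),px2w('w3',(405,130),.01);print(np.degrees(np.arctan2(*(B-A)[:2])))
plan([.495,.338,.40],105.6)
```

```text
[ 0.61583429 -0.1275366 ] 0.10262249012437279 171.26262872584633
[ 0.61623938 -0.12743386] 0.10323567778563394 139.80417480320077
[ 0.61618853 -0.12763595] 0.1016735224489175 108.08454724493423
[ 0.61180148 -0.12654558] 0.1067797661139855 -98.56193853003224
[ 0.61513395 -0.12705041] 0.10945761961745672 171.28696415114425
knob [ 0.49632219 -0.10894022  0.09      ]
8.878838057608542
[[0.0124, 0.0293, 0.0032, 0.0, 0.0, 0.077], [0.0146, 0.0283, 0.0031, 0.0, 0.0, 0.076], [0.0167, 0.0271, 0.0032, 0.0, 0.0, 0.077], [0.0187, 0.0258, 0.0031, 0.0, 0.0, 0.076], [0.0207, 0.0242, 0.0032, 0.0, 0.0, 0.077]]
[[0.0224, 0.0226, 0.0031, 0.0, -0.001, 0.077], [0.0241, 0.0208, 0.0031, 0.0, 0.0, 0.076], [0.0257, 0.0189, 0.0032, 0.0, 0.0, 0.077], [0.027, 0.0169, 0.0031, 0.0, 0.0, 0.077], [0.0282, 0.0147, 0.0031, 0.0, 0.0, 0.076]]
[[0.0293, 0.0126, 0.0031, 0.0, 0.0, 0.077], [0.0301, 0.0102, 0.0032, -0.001, 0.0, 0.076], [0.0308, 0.008, 0.0031, 0.0, 0.0, 0.077], [0.0314, 0.0055, 0.0031, 0.0, 0.0, 0.077], [0.0317, 0.0032, 0.0032, 0.0, 0.0, 0.076]]
```

Request:
servo_tool(
  targets=[
    [0.0124,0.0293,0.003,0,0,0.077],
    [0.0146,0.0283,0.003,0,0,0.077],
    [0.0167,0.0271,0.003,0,0,0.077],
    [0.0187,0.0258,0.003,0,0,0.077],
    [0.0207,0.0242,0.003,0,0,0.077],
  ],
)

```text
clock: 7.13
tcp_pos: [0.572, 0.0303, 0.4319]
tool_rot: [0.266, 0.964, -0.0, -0.001]
contact_force: [0.7, 0.7, -1.0]
grip_width: 0.0853
finger_force: 0.0
```

Request:
servo_tool(
  targets=[
    [0.0224,0.0226,0.003,0,0,0.077],
    [0.0241,0.0208,0.003,0,0,0.077],
    [0.0257,0.0189,0.003,0,0,0.077],
    [0.027,0.0169,0.003,0,0,0.077],
    [0.0282,0.0147,0.003,0,0,0.077],
  ],
)

```text
clock: 7.55
tcp_pos: [0.5331, 0.1845, 0.4171]
tool_rot: [0.446, 0.895, -0.0, -0.001]
contact_force: [1.1, 0.4, -1.0]
grip_width: 0.085
finger_force: 0.0
```

Request:
servo_tool(
  targets=[
    [0.0293,0.0126,0.003,0,0,0.077],
    [0.0301,0.0102,0.003,0,0,0.077],
    [0.0308,0.008,0.003,0,0,0.077],
    [0.0314,0.0055,0.003,0,0,0.077],
    [0.0317,0.0032,0.003,0,0,0.077],
  ],
)

```text
clock: 7.97
tcp_pos: [0.4947, 0.3387, 0.402]
tool_rot: [0.609, 0.794, -0.001, -0.0]
contact_force: [1.2, 0.9, -0.2]
grip_width: 0.0848
finger_force: 0.0
```

Request:
servo_tool(
  targets=[
    [0,0,0,0,0,0],
    [0,0,0,0,0,0],
    [0,0,0,0,0,0],
  ],
)

```text
clock: 8.22
tcp_pos: [0.4957, 0.3374, 0.4023]
tool_rot: [0.607, 0.795, -0.001, -0.0]
contact_force: [0.9, -1.0, -0.9]
grip_width: 0.0848
finger_force: 0.0
```

```bash
python3 -c "
from h import *
snap('wrist','w4');rd()"
```

```text
8.27 [0.4961 0.337  0.4025] phi 105.25 z [-0.001 -0.001 -1.   ] F [-0.3 -0.1  0.4] [ 0.02 -0.03  0.08] w 0.085 0.0 q [ 0.6   0.31 -0.05  1.21 -0.    1.9 ]
```

View pics/w4.png

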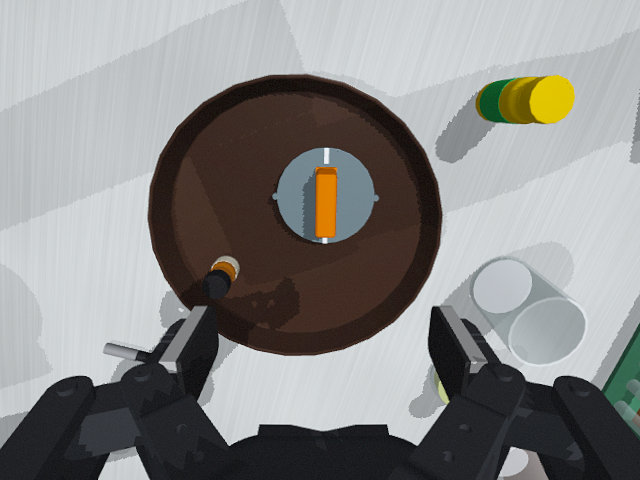

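The fin's top face spans about (315–337, 174–238), centred at (326,206). The white lines are at (326,155) and (325,241), so the fin is aligned with the tool's x axis. The vial is clear at (222,275).

Run:
```python
from h import *
print(px2w('w4',(326,206),.069))
A,B=px2w('w4',(326,155),.028),px2w('w4',(325,241),.028);v=A-B;print((A+B)/2,np.degrees(np.arctan2(v[1],v[0])))
A,B=px2w('w4',(273.5,196),.025),px2w('w4',(377.5,198),.025);v=A-B;print('bumps',(A+B)/2,np.degrees(np.arctan2(v[1],v[0]))+90,np.linalg.norm(v))
a=cv2.imread('pics/w4.png')
h=cv2.cvtColor(a,cv2.COLOR_BGR2HSV);m=((h[...,0]>5)&(h[...,0]<20)&(h[...,1]>200)&(h[...,2]>200)).astype(np.uint8)[150:260,290:360]
c=max(cv2.findContours(m,0,2)[0],key=cv2.contourArea);r=cv2.minAreaRect(c);print(r)
u=np.array(r[0])+[290,150];C=px2w('w4',u,.069);print(C)
box=cv2.boxPoints(r)+[290,150];print([px2w('w4',b,.069)[:2].round(4) for b in box])
```

```text
[0.49649941 0.34309213 0.069     ]
[0.49739961 0.33903649 0.028     ] 104.78667889689191
bumps [0.49698847 0.34078634 0.025     ] -75.79249120712302 0.09869520428803338
((35.89801025390625, 55.46759033203125), (18.638999938964844, 61.44401931762695), 1.6846843957901)
[0.49629559 0.34350999 0.069     ]
[array([0.495 , 0.3154]), array([0.4828, 0.3667]), array([0.4975, 0.3702]), array([0.5105, 0.3191])]
```

Run:
```python
from h import *
plan([.4967,.3413,.207],104.3,8)
```

```text
[[0.0005, 0.0002, 0.0244, 0.0, 0.0, 0.002], [0.0005, 0.0003, 0.0245, 0.0, 0.0, 0.002], [0.0006, 0.0002, 0.0244, 0.0, 0.0, 0.002], [0.0005, 0.0002, 0.0244, 0.0, 0.0, 0.002], [0.0005, 0.0002, 0.0245, -0.001, 0.0, 0.002]]
[[0.0005, 0.0002, 0.0244, 0.0, 0.001, 0.002], [0.0005, 0.0002, 0.0245, 0.0, 0.0, 0.002], [0.0005, 0.0002, 0.0244, 0.0, 0.0, 0.003]]
```

Request:
servo_tool(
  targets=[
    [0.001,0.0004,0.032,0,0,0.004],
    [0.001,0.0004,0.032,0,0,0.004],
    [0.001,0.0004,0.032,0,0,0.004],
    [0.001,0.0004,0.032,0,0,0.004],
    [0,0,0.032,0,0,0],
  ],
)

```text
clock: 8.68
tcp_pos: [0.4974, 0.3408, 0.2418]
tool_rot: [0.614, 0.789, 0.0, 0.0]
contact_force: [0.3, -0.6, 0.1]
grip_width: 0.085
finger_force: 0.0
```

Request:
servo_tool(
  targets=[
    [0,0,0.022,0,0,0],
    [0,0,0.0085,0,0,0],
    [0,0,0,0,0,0],
    [0,0,0,0,0,0],
  ],
)

```text
clock: 9.02
tcp_pos: [0.4976, 0.3417, 0.213]
tool_rot: [0.614, 0.789, 0.0, 0.0]
contact_force: [0.2, -0.6, 0.3]
grip_width: 0.0851
finger_force: 0.0
```

```bash
python3 -c "
from h import *
rd()"
```

```text
9.02 [0.4976 0.3417 0.213 ] phi 104.27 z [ 0.  0. -1.] F [ 0.2 -0.6  0.3] [-0.04 -0.01  0.03] w 0.0851 0.0 q [ 0.6   0.46 -0.3   0.81 -0.    1.92]
```

Request:
servo_tool(
  targets=[
    [0,0,0.005,0,0,0],
    [0,0,0,0,0,0],
  ],
)

```text
clock: 9.18
tcp_pos: [0.4979, 0.3425, 0.2085]
tool_rot: [0.614, 0.79, 0.001, 0.0]
contact_force: [0.3, -0.2, 0.3]
grip_width: 0.085
finger_force: 0.0
```

Request:
servo_tool(
  targets=[
    [0,0,0,0,0,0],
    [0,0,0,0,0,0],
    [0,0,0,0,0,0],
    [0,0,0,0,0,0],
    [0,0,0,0,0,0],
  ],
  fingers=0.0,
  grip_force=70,
)

```text
clock: 9.6
tcp_pos: [0.4972, 0.3424, 0.2074]
tool_rot: [0.613, 0.79, 0.0, 0.0]
contact_force: [-0.3, -0.2, -0.4]
grip_width: 0.0252
finger_force: 0.0
```

Request:
servo_tool(
  targets=[
    [0,0,0,0,0,0],
    [0,0,-0.01,0,0,0],
    [0,0,-0.02,0,0,0],
    [0,0,-0.03,0,0,0],
    [0,0,-0.03,0,0,0],
  ],
)

```text
clock: 10.02
tcp_pos: [0.4965, 0.3418, 0.2977]
tool_rot: [0.613, 0.79, -0.001, -0.0]
contact_force: [0.9, 0.8, -1.2]
grip_width: 0.0176
finger_force: 68.3
```

Request:
servo_tool(
  targets=[
    [0,0,-0.03,0,0,0],
    [0,0,-0.03,0,0,0],
    [0,0,-0.03,0,0,0],
    [0,0,0,0,0,0],
    [0,0,0,0,0,0],
  ],
)

```text
clock: 10.43
tcp_pos: [0.4976, 0.3426, 0.3897]
tool_rot: [0.613, 0.79, 0.002, 0.001]
contact_force: [-0.3, -0.5, -2.1]
grip_width: 0.0171
finger_force: 68.5
```

```bash
python3 -c "
from h import *
rd();snap('wrist','w5');plan([.6158,-.1275,.39],171.25)"
```

```text
10.43 [0.4976 0.3426 0.3897] phi 104.33 z [ 0.003  0.002 -1.   ] F [-0.3 -0.5 -2.1] [ 0.02  0.02 -0.07] w 0.0171 68.52930307388306 q [ 0.6   0.32 -0.07  1.18  0.    1.92]
[[-0.0303, -0.0001, -0.0002, 0.0, 0.0, -0.073], [-0.0302, -0.0023, -0.0001, 0.0, 0.0, -0.073], [-0.0299, -0.0044, -0.0002, 0.0, 0.0, -0.073], [-0.0296, -0.0067, -0.0001, 0.0, 0.0, -0.073], [-0.029, -0.0088, -0.0002, 0.0, 0.0, -0.073]]
[[-0.0282, -0.0108, -0.0001, 0.0, 0.0, -0.073], [-0.0274, -0.013, -0.0002, 0.0, 0.0, -0.073], [-0.0264, -0.0148, -0.0001, 0.0, 0.0, -0.073], [-0.0252, -0.0168, -0.0002, 0.0, 0.0, -0.073], [-0.0239, -0.0185, -0.0002, 0.0, 0.0, -0.073]]
[[-0.0226, -0.0203, -0.0001, 0.001, 0.0, -0.073], [-0.0209, -0.0218, -0.0001, 0.0, 0.0, -0.073], [-0.0194, -0.0233, -0.0002, 0.0, 0.0, -0.073], [-0.0175, -0.0247, -0.0001, 0.0, 0.0, -0.073], [-0.0158, -0.0259, -0.0001, 0.0, 0.0, -0.073]]
[[-0.0138, -0.0269, -0.0002, 0.0, 0.0, -0.073]]
```

View pics/w5.png

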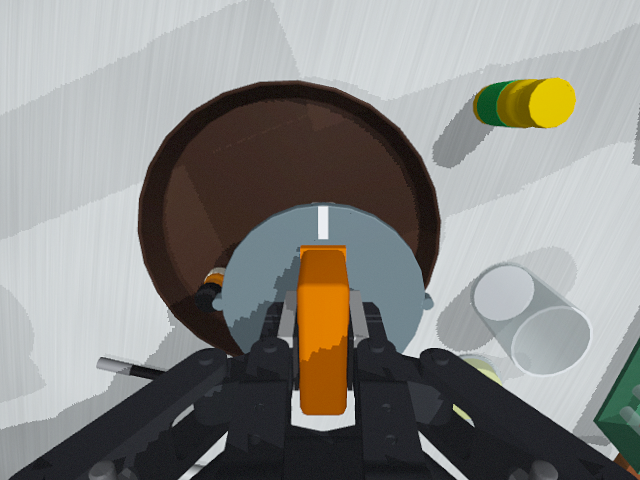

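The lid is held square. Its bumps are at (217,303) and (428,300), the flange's front edge at (323,204) and the white line at (323,222).

Run:
```python
from h import *
s=ctrl.read_state();p=np.array(s['tcp_pos']);R=Ro.from_quat(s['tool_rot'])
f=lambda u,dz:R.inv().apply(px2w('w5',u,p[2]-dz)-p).round(4)
print(f((217,303),.182),f((428,300),.182),f((323,204),.1794),f((323,246),.139),f((323,413),.139), f((300,256),.139),f((347,256),.139))
```

```text
[-0.0024 -0.0479  0.182 ] [-0.0011  0.05    0.182 ] [0.0453 0.0013 0.1794] [0.0416 0.0011 0.139 ] [-0.0255  0.0012  0.139 ] [ 0.0382 -0.0062  0.139 ] [0.0382 0.0088 0.139 ]
```

Request:
servo_tool(
  targets=[
    [-0.0303,0,0,0,0,-0.073],
    [-0.0302,-0.0023,0,0,0,-0.073],
    [-0.0299,-0.0044,0,0,0,-0.073],
    [-0.0296,-0.0067,0,0,0,-0.073],
    [-0.029,-0.0088,0,0,0,-0.073],
  ],
)

```text
clock: 10.9
tcp_pos: [0.5337, 0.1939, 0.385]
tool_rot: [0.458, 0.889, -0.001, -0.001]
contact_force: [0.5, -1.2, -1.6]
grip_width: 0.017
finger_force: 68.3
```

Request:
servo_tool(
  targets=[
    [-0.0282,-0.0108,0,0,0,-0.073],
    [-0.0274,-0.013,0,0,0,-0.073],
    [-0.0264,-0.0148,0,0,0,-0.073],
    [-0.0252,-0.0168,0,0,0,-0.073],
    [-0.0239,-0.0185,0,0,0,-0.073],
  ],
)

```text
clock: 11.32
tcp_pos: [0.5707, 0.0472, 0.385]
tool_rot: [0.289, 0.957, -0.001, -0.002]
contact_force: [0.4, 0.2, -1.5]
grip_width: 0.0171
finger_force: 68.3
```

Request:
servo_tool(
  targets=[
    [-0.0226,-0.0203,0,0,0,-0.073],
    [-0.0209,-0.0218,0,0,0,-0.073],
    [-0.0194,-0.0233,0,0,0,-0.073],
    [-0.0175,-0.0247,0,0,0,-0.073],
    [-0.0158,-0.0259,0,0,0,-0.073],
  ],
)

```text
clock: 11.73
tcp_pos: [0.6079, -0.0995, 0.3849]
tool_rot: [0.111, 0.994, 0.0, -0.002]
contact_force: [1.0, 0.2, -0.8]
grip_width: 0.0169
finger_force: 68.3
```

Request:
servo_tool(
  targets=[
    [-0.0138,-0.0269,0,0,0,-0.073],
    [0,0,0,0,0,0],
    [0,0,0,0,0,0],
    [0,0,0,0,0,0],
  ],
)

```text
clock: 12.07
tcp_pos: [0.6153, -0.1272, 0.3854]
tool_rot: [0.077, 0.997, 0.0, -0.002]
contact_force: [0.1, 0.0, -1.2]
grip_width: 0.0174
finger_force: 68.6
```

```bash
python3 -c "
from h import *
rd();plan([.6145,-.1283,.375],171.25,1)
snap('side','s6');snap('wrist','w6')
a=cv2.imread('pics/w6.png');b=cv2.imread('pics/s6.png')
cv2.imwrite('pics/c6.png',np.vstack([a[100:400,140:540],cv2.resize(b[180:380,330:530],(400,400))])[:, :].copy()[:600]) if 0 else cv2.imwrite('pics/c6.png',np.hstack([a[100:400,170:570],cv2.resize(b[230:380,380:580],(400,300))]))
"
```

```text
12.07 [ 0.6153 -0.1272  0.3854] phi 171.18 z [-0.003  0.001 -1.   ] F [ 0.1  0.  -1.2] [ 0.02  0.01 -0.  ] w 0.0174 68.56777310371399 q [-0.2   0.38 -0.    1.2   0.   -0.05]
[[0.0006, -0.0013, 0.0104, 0.001, -0.003, -0.001]]
```

View pics/c6.png

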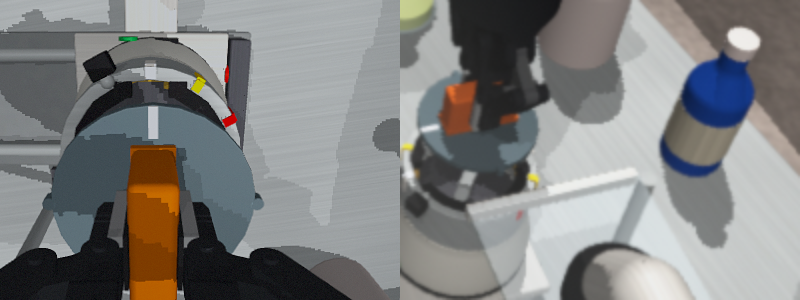

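Request:
servo_tool(
  targets=[
    [0.0006,-0.0013,0.01,0.001,-0.003,0],
    [0,0,0.01,0,0,0],
    [0,0,0.006,0,0,0],
    [0,0,0,0,0,0],
    [0,0,0,0,0,0],
  ],
)

```text
clock: 12.58
tcp_pos: [0.6149, -0.128, 0.3606]
tool_rot: [0.076, 0.997, -0.0, 0.001]
contact_force: [-0.3, -1.3, -0.6]
grip_width: 0.0174
finger_force: 68.6
```

```bash
python3 -c "
from h import *
rd();plan([.6145,-.1283,.350],171.25,1)"
```

```text
12.58 [ 0.6149 -0.128   0.3606] phi 171.28 z [ 0.001 -0.001 -1.   ] F [-0.3 -1.3 -0.6] [-0.03  0.02  0.02] w 0.0174 68.58938813209534 q [-0.21  0.38 -0.05  1.14 -0.   -0.05]
[[0.0004, -0.0003, 0.0106, -0.001, 0.001, 0.001]]
```

Request:
servo_tool(
  targets=[
    [0.0003,0,0.004,0,0,0],
    [0,0,0.003,0,0,0],
    [0,0,0.003,0,0,0],
    [0,0,0.002,0,0,0],
    [0,0,0,0,0,0],
  ],
)

```text
clock: 13.0
tcp_pos: [0.6148, -0.1286, 0.3486]
tool_rot: [0.076, 0.997, -0.001, 0.001]
contact_force: [-0.0, -0.2, -1.6]
grip_width: 0.0167
finger_force: 68.6
```

Request:
servo_tool(
  targets=[
    [0,0,0.002,0,0,0],
    [0,0,0.002,0,0,0],
    [0,0,0.001,0,0,0],
    [0,0,0,0,0,0],
  ],
)

```text
clock: 13.33
tcp_pos: [0.6149, -0.1286, 0.3439]
tool_rot: [0.076, 0.997, -0.001, 0.001]
contact_force: [0.1, -0.1, -1.1]
grip_width: 0.0173
finger_force: 68.6
```

```bash
python3 -c "
from h import *
rd()"
```

```text
13.33 [ 0.6149 -0.1286  0.3439] phi 171.24 z [ 0.002 -0.001 -1.   ] F [ 0.1 -0.1 -1.1] [-0.05  0.02 -0.01] w 0.0173 68.58880519866943 q [-0.21  0.39 -0.07  1.1  -0.   -0.05]
```

Request:
servo_tool(
  targets=[
    [0,0,0.002,0,0,0],
    [0,0,0.002,0,0,0],
    [0,0,0.001,0,0,0],
    [0,0,0,0,0,0],
  ],
)

```text
clock: 13.67
tcp_pos: [0.6149, -0.1286, 0.3388]
tool_rot: [0.076, 0.997, -0.001, 0.001]
contact_force: [0.2, -0.6, -1.1]
grip_width: 0.017
finger_force: 68.6
```

Request:
servo_tool(
  targets=[
    [0,0,0.001,0,0,0],
    [0,0,0.001,0,0,0],
    [0,0,0.001,0,0,0],
    [0,0,0,0,0,0],
  ],
)

```text
clock: 14.0
tcp_pos: [0.615, -0.1286, 0.3359]
tool_rot: [0.076, 0.997, -0.001, 0.001]
contact_force: [-0.0, -0.6, -2.4]
grip_width: 0.017
finger_force: 68.6
```

```bash
python3 -c "
from h import *
rd()"
```

```text
14.0 [ 0.615  -0.1286  0.3359] phi 171.24 z [ 0.002 -0.001 -1.   ] F [-0.  -0.6 -2.4] [0.02 0.04 0.01] w 0.017 68.58889102935791 q [-0.21  0.4  -0.09  1.08 -0.   -0.05]
```

Force is only just changing, so I'll press on slowly to the rim.

Request:
servo_tool(
  targets=[
    [0,0,0.001,0,0,0],
    [0,0,0.0005,0,0,0],
    [0,0,0,0,0,0],
  ],
)

```text
clock: 14.25
tcp_pos: [0.615, -0.1286, 0.3355]
tool_rot: [0.076, 0.997, -0.001, 0.002]
contact_force: [-0.7, 0.1, 3.4]
grip_width: 0.017
finger_force: 69.3
```

Request:
servo_tool(
  targets=[
    [0,0,0.001,0,0,0],
    [0,0,0,0,0,0],
    [0,0,0,0,0,0],
  ],
)

```text
clock: 14.5
tcp_pos: [0.615, -0.1286, 0.3355]
tool_rot: [0.076, 0.997, -0.001, 0.002]
contact_force: [-3.1, 0.6, 10.0]
grip_width: 0.0172
finger_force: 70.5
```

Request:
servo_tool(
  targets=[
    [0,0,0,0,0,0.04],
    [0,0,0,0,0,0.05],
    [0,0,0,0,0,0.05],
    [0,0,0,0,0,0.05],
    [0,0,0,0,0,0.04],
  ],
  grip_force=90,
)

```text
clock: 14.92
tcp_pos: [0.6155, -0.1285, 0.3354]
tool_rot: [0.191, 0.982, -0.0, 0.003]
contact_force: [-1.3, 1.2, 8.4]
grip_width: 0.0167
finger_force: 87.6
```

```bash
python3 -c "
from h import *
rd()"
```

```text
14.92 [ 0.6155 -0.1285  0.3354] phi 157.98 z [ 0.005 -0.002 -1.   ] F [-1.3  1.2  8.4] [0.28 0.61 0.36] w 0.0167 87.60767340660095 q [-0.21  0.4  -0.09  1.08 -0.    0.18]
```

Request:
servo_tool(
  targets=[
    [0,0,0,0,0,0.05],
    [0,0,0,0,0,0.05],
    [0,0,0,0,0,0.05],
    [0,0,0,0,0,0.05],
    [0,0,0,0,0,0.05],
  ],
)

```text
clock: 15.33
tcp_pos: [0.6157, -0.1286, 0.3355]
tool_rot: [0.312, 0.95, 0.0, 0.003]
contact_force: [-1.0, 0.3, 8.1]
grip_width: 0.0168
finger_force: 87.5
```

Request:
servo_tool(
  targets=[
    [0,0,0,0,0,0.04],
    [0,0,0,0,0,0.03],
    [0,0,0,0,0,0],
    [0,0,0,0,0,0],
  ],
)

```text
clock: 15.67
tcp_pos: [0.6157, -0.1286, 0.3355]
tool_rot: [0.344, 0.939, 0.0, 0.003]
contact_force: [-0.6, 0.0, 7.7]
grip_width: 0.0168
finger_force: 87.5
```

```bash
python3 -c "
from h import *
rd();snap('side','s7');snap('wrist','w7')
a=cv2.imread('pics/w7.png');b=cv2.imread('pics/s7.png')
cv2.imwrite('pics/c7.png',np.hstack([a[100:400,120:520],cv2.resize(b[230:380,380:580],(400,300),interpolation=cv2.INTER_CUBIC)]))
"
```

```text
15.67 [ 0.6157 -0.1286  0.3355] phi 139.75 z [ 0.006 -0.002 -1.   ] F [-0.6  0.   7.7] [0.25 0.46 0.07] w 0.0168 87.54841804504395 q [-0.21  0.4  -0.09  1.08 -0.    0.5 ]
```

View pics/c7.png

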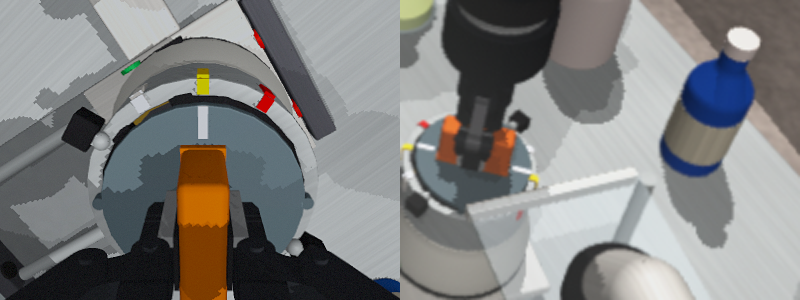

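The lid's white line now sits in line with the yellow mark at crop (203,80), with the flange flat in the rim and the carriage on the red buffers. Tool yaw is 139.75°, against 139.8° measured for the yellow mark. Handing in.

```bash
python3 -c "
from h import *
rd();print(ctrl.sign_off());rd()"
```

```text
15.77 [ 0.6157 -0.1286  0.3355] phi 139.75 z [ 0.006 -0.002 -1.   ] F [0.  1.5 7. ] [0.22 0.5  0.01] w 0.017 87.5481390953064 q [-0.21  0.4  -0.09  1.08 -0.    0.5 ]
the job is handed in; nothing more can be done
None
the job is handed in; nothing more can be done
```

I handed the job in at 15.8 s: the mill is against its end stop, and the lid is seated in its mouth, still gripped and twisted to the yellow pulse mark without clicking into its lock; I saw no bystander disturbed, and sign-off returned no verdict.

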